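# Restart the hold timer of the stoneware bowls

### The job

A fresh batch has gone into the wide pair of nested stoneware bowls, so restart the timer that stands right in front of them: with the fingertips press its round clear button lightly until it goes down, let it come up, then press its long start bar the same way, and withdraw. Press the two one at a time and only lightly (no harder than 25 N), without shoving or lifting the timer, and leave the other two timers, the containers and everything else alone.

Things in the scene. Friction and masses are not known exactly. Their poses are not given: they have to be found in the camera images.
- timer_a: the timer in front of (on the robot's side of) the two nested stoneware bowls: loose white plastic block, about 0.4 kg, 85 mm (x) by 130 mm (y), flat top 32 mm up; the three are alike. Origin: centre of its underside; x points away from the robot, y to the left. Along its far edge a dark blank screen; nearer the robot two steel buttons, tops 44 mm above the worktop: round one left, long bar right
- timer_a_round_top (a point): centre of the top face of the round clear button of timer_a (22 mm across, at x -14, y +34 mm in the timer's frame), which stands 12 mm proud of the block; it goes down with the button
- timer_a_round (a joint): travel of that button: 0 = up, grows as it is pressed straight down, 0.008 m = fully down. A spring pushes it back up: about 1 N to start it moving, 4.6 N fully down. It counts as pressed from 0.004 m
- timer_a_bar_top (a point): centre of the top face of the long start button of timer_a (15 mm in x by 36 mm in y, at x -14, y -32 mm in the timer's frame), which stands 12 mm proud of the block; it goes down with the button
- timer_a_bar (a joint): travel of that button: 0 = up, grows as it is pressed straight down, 0.008 m = fully down. A spring pushes it back up: about 1 N to start it moving, 4.6 N fully down. It counts as pressed from 0.004 m
- timer_b: the timer in front of (on the robot's side of) the small steel sauce cup: loose white plastic block, about 0.4 kg, 85 mm (x) by 130 mm (y), flat top 32 mm up; the three are alike. Origin: centre of its underside; x points away from the robot, y to the left. Along its far edge a dark blank screen; nearer the robot two steel buttons, tops 44 mm above the worktop: round one left, long bar right
- timer_b_round_top (a point): centre of the top face of the round clear button of timer_b (22 mm across, at x -14, y +34 mm in the timer's frame), which stands 12 mm proud of the block; it goes down with the button
- timer_b_round (a joint): travel of that button: 0 = up, grows as it is pressed straight down, 0.008 m = fully down. A spring pushes it back up: about 1 N to start it moving, 4.6 N fully down. It counts as pressed from 0.004 m
- timer_b_bar_top (a point): centre of the top face of the long start button of timer_b (15 mm in x by 36 mm in y, at x -14, y -32 mm in the timer's frame), which stands 12 mm proud of the block; it goes down with the button
- timer_b_bar (a joint): travel of that button: 0 = up, grows as it is pressed straight down, 0.008 m = fully down. A spring pushes it back up: about 1 N to start it moving, 4.6 N fully down. It counts as pressed from 0.004 m
- timer_c: the timer in front of (on the robot's side of) the soup bowl: loose white plastic block, about 0.4 kg, 85 mm (x) by 130 mm (y), flat top 32 mm up; the three are alike. Origin: centre of its underside; x points away from the robot, y to the left. Along its far edge a dark blank screen; nearer the robot two steel buttons, tops 44 mm above the worktop: round one left, long bar right
- timer_c_round_top (a point): centre of the top face of the round clear button of timer_c (22 mm across, at x -14, y +34 mm in the timer's frame), which stands 12 mm proud of the block; it goes down with the button
- timer_c_round (a joint): travel of that button: 0 = up, grows as it is pressed straight down, 0.008 m = fully down. A spring pushes it back up: about 1 N to start it moving, 4.6 N fully down. It counts as pressed from 0.004 m
- timer_c_bar_top (a point): centre of the top face of the long start button of timer_c (15 mm in x by 36 mm in y, at x -14, y -32 mm in the timer's frame), which stands 12 mm proud of the block; it goes down with the button
- timer_c_bar (a joint): travel of that button: 0 = up, grows as it is pressed straight down, 0.008 m = fully down. A spring pushes it back up: about 1 N to start it moving, 4.6 N fully down. It counts as pressed from 0.004 m
- stone_bowls: two nested stoneware bowls, loose, 160 mm across, 76 mm high; origin at the centre of the underside. They stand about 135 mm behind the centre of the timer they belong to, as do the other two containers
- sauce_cup: small plain steel sauce cup, loose, 72 mm across, 63 mm high; origin at the centre of the underside
- soup_bowl: small deep lacquered soup bowl, loose, 96 mm across, 68 mm high; origin at the centre of the underside
- salt_shaker: salt shaker, loose, 44 mm across, 90 mm high, to the left of the containers; origin at the centre of its underside
- pen: pen, loose, 145 mm long (its y), 12 mm wide, 9 mm high, lying to the left of the timers; origin at the centre of its underside
There are look-alikes about, which are no part of the job. Leave any blue or yellow look-alike of the soup_bowl alone.

How it is judged:
On the way, in this order (a step that is already met when the one before it is completed fails the run):
1. the round clear button of the stoneware bowls' timer is pressed with the fingers (4 mm or more), its bar being up (value of joint timer_a_round above 0.004 m and value of joint timer_a_bar below 0.002 m and contact force between the fingers and timer_a above 0.5 N), for 0.05 s.
2. the round button is up again, and the long start bar of the same timer is pressed with the fingers (4 mm or more) (value of joint timer_a_bar above 0.004 m and value of joint timer_a_round below 0.002 m and contact force between the fingers and timer_a above 0.5 N), for 0.05 s.
At the end, for the whole second after the job is handed in: Both buttons of the stoneware bowls' timer are up again (within 2 mm), and all three timers stand flat and at rest; the timers, the three containers, the salt shaker and the pen are within 20 mm of where they were, timers and containers upright (value of joint each of timer_a_round, timer_a_bar below 0.002 m and distance of each of timer_a, timer_b, timer_c, stone_bowls, sauce_cup, soup_bowl, salt_shaker, pen from where it was at the start of the episode below 0.02 m and angle between each of timer_a, timer_b, timer_c's own z axis and vertical below 0.06 rad and angle between each of stone_bowls, sauce_cup, soup_bowl's own z axis and vertical below 0.1 rad and linear speed of timer_a below 0.02 m/s); the robot touches nothing.
It fails at once if a button of another timer is pressed (3 mm or more) (value of joint any of timer_b_round, timer_b_bar, timer_c_round, timer_c_bar above 0.003 m).
It fails at once if both buttons of the timer are pressed together (3 mm or more) (value of joint each of timer_a_round, timer_a_bar above 0.003 m).
It fails at once if the robot presses on the timer harder than 25 N (contact force between any of the fingers, the arm and timer_a above 25 N).
It fails at once if the timer is shoved 20 mm, lifted 8 mm or tipped (distance of timer_a from where it was at the start of the episode above 0.02 m or height (world z) of timer_a above 0.008 m or angle between timer_a's own z axis and vertical above 0.15 rad).
It fails at once if another timer, a container, the salt shaker or the pen is moved 20 mm or more (distance of any of timer_b, timer_c, stone_bowls, sauce_cup, soup_bowl, salt_shaker, pen from where it was at the start of the episode above 0.02 m).
It also fails if it takes over 50 s, if anything falls off the work surface, if the arm or the gripper's body presses on something with over 40 N, if the wrist force passes 120 N, or if a joint passes its speed limit or range.

### The arm

A 6-joint arm with a two-finger parallel gripper is mounted at the origin on a cart in front of the work surface, level with it; the furniture and walls round the work are solid. World frame = base frame: x ahead of the robot, y to its left, z up, the work surface at z = 0. Lengths are in m, angles in rad, forces in N, time in s.
With the tool pointing down it reaches from about 0.3 to 0.875 m from the base axis. Payload 6.4 kg.
Tool frame: the origin (TCP) lies at the very end of the fingers, on their centre line; the grasp point (between the pads) lies 19 mm behind it (bot.pinch_z is the distance from the TCP to the grasp point, in m); z points along the fingers, y is the line along which they close (so a half turn about z gives the same grasp; the last joint's range is limited). The gripper opens to 88 mm and grips with 3 to 60 N. Pads are 18 mm wide; open, the fingers measure 123 mm over their backs; the gripper's body (75 mm by 187 mm) begins 45 mm behind the grasp point.
Start: joints at [-1.539, 0.181, 1.607, -0, 1.354, -0.206], TCP at [0.135, -0.559, 0.239] pointing down, gripper open.
Joint ranges: [-2.99, 2.99], [-0.89, 2.07], [0.3, 2.58], [-1.14, 4.28], [0, 2.63], [-3.12, 3.12]. Speed limits (rad/s): [2.57, 2.57, 3.01, 3.14, 3.14, 3.14].

### API

Orientations are given as a unit quaternion [x, y, z, w].
In Python, from rig import bot, cams gives the robot as it stands. The module is installed in compiled form; this text tells all that it offers.
- The arm moves only by the tool arm_command, never from a script. Its argument "rows" is a list of rows, each a list of 2 entries, a list of its own where there are three numbers: the shift along the tool's x, y, z in m, then the turn about the tool's z in degrees. A call has 1 to 20 rows; each row is the pose to reach, as a shift and turn from the pose commanded when the call began, along the tool's axes at that moment; what a row does not reach only later rows make up. A row lasts 1/12 s, in which the tool goes at most 41.7 mm and 7.16 degrees, less where a joint would pass 70% of its speed; a pose out of reach is approached as far as the arm can. A call with a gripper value outside its range is refused whole. "gripper" is the opening, from 0 (shut) to 1 (fully open), set as the call begins (left out, the last holds). The fingers move at their own pace and stop on an object; "squeeze" is the grip in N (left out, the last holds). Time passes only in rows, so rows that repeat a pose let the fingers close. It gives the time, the measured TCP pose, the force, the opening and the grip force at its end, in the units of the state.
- bot.get_state(): the state, without advancing time (a new reading comes with each control period).
- cams.grab_frame(name): name is "scene" or "top"; returns a dict with "img" (480x640x3 uint8, blue, green, red), "fx", "fy", "cx", "cy" (pixels), "R" (3x3) and "t" (3): a world point X has camera coordinates R X + t. Camera axes: x right, y down, z forward; pixel columns grow to the right and rows downward; lengths in m; the calibration is good to about 2 mm. A picture is of the moment at which its call begins. There is no depth.
- bot.close_job(): hands the job in; it is judged then, once.
The state is a dict: "time_s": time; "q": joint angles; "joint_velocities": joint speeds; "tau": joint torques, N m; "tcp_pos": TCP position; "tcp_rot": TCP orientation; "wrist_force": force on the tool from outside, world axes, zero at the start; "wrist_torque": the same for the moment, N m; "finger_gap": finger opening in m; "grasp_force": force on a finger pad.
Only numpy, scipy, OpenCV 4.12 (cv2) and the standard library are available. Lean on these libraries where they do the work, as an engineer would, in place of code of your own. Each camera call takes 0.05 s, during which the arm holds its last target. There are 200 camera calls.

## Working session

There is one attempt and no reset: what is moved stays moved. The work goes in short steps, Python scripts to look and compute and a tool call to move; the robot and the scene stay as the last step left them, time stands still between calls to the robot, and variables do not carry over. Pictures are saved under pics/ and viewed, at most 10 in all, crops included, and the job is handed in when it is done.

Besides the shell and the picture viewer there is one more tool, called after "Request:" as name(argument=value, ...), one argument or row to a line, values as JSON. arm_command: Moves the arm, as the interface text tells. Its arguments: {"type":"object","properties":{"rows":{"type":"array","items":{"type":"array"}},"gripper":{"type":"number"},"squeeze":{"type":"number"}},"required":["rows"]}

```bash
mkdir -p pics
python3 - <<'E'
from rig import bot,cams
import cv2,numpy as np,pickle
for n in("scene","top"):
    f=cams.grab_frame(n);cv2.imwrite(f"pics/{n}0.png",f["img"]);pickle.dump(f,open(n+".pkl","wb"))
    print(n,f["fx"],f["cx"],f["cy"],np.round(f["R"],3).tolist(),np.round(f["t"],3))
s=bot.get_state();print(s["time_s"],s["tcp_pos"],s["tcp_rot"],s["wrist_force"])
E
```

```text
scene 491.03295763659986 320.5444720940347 237.10530102176114 [[-0.811, -0.585, -0.012], [-0.371, 0.531, -0.762], [0.452, -0.613, -0.648]] [0.429 0.224 1.164]
top 552.7126585330459 315.37566801534814 231.4347836671606 [[-0.013, -1.0, 0.014], [-0.993, 0.012, -0.116], [0.116, -0.016, -0.993]] [0.017 0.545 1.514]
0.1 [ 0.1354402  -0.55832585  0.23791496] [ 9.92939833e-01  1.18616547e-01  6.08432019e-05 -7.73455318e-04] [-0.72052969 -0.10101317 -0.30294416]
```

View pics/top0.png

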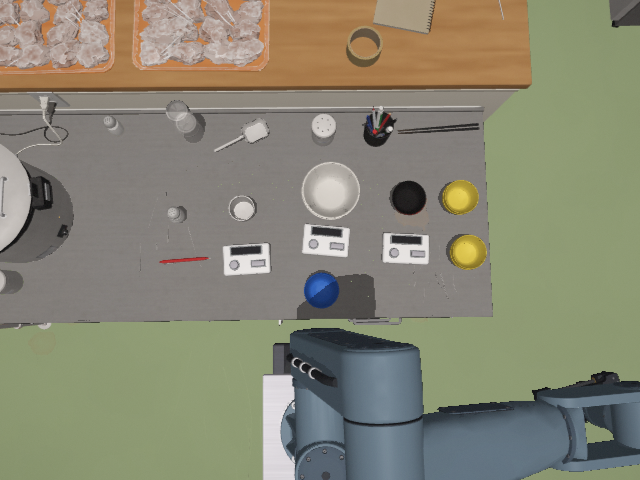

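View pics/scene0.png

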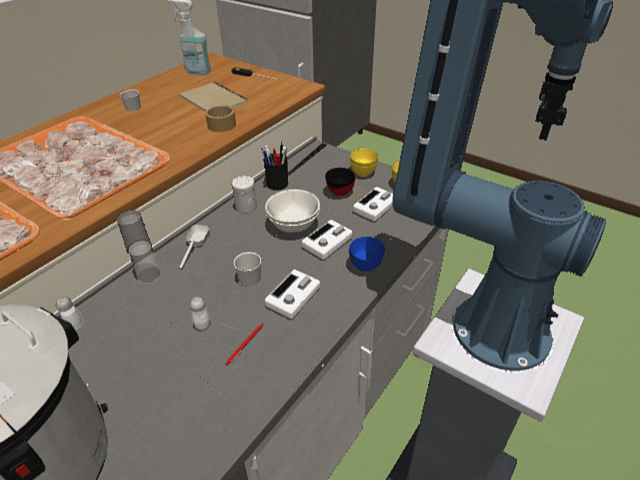

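The top view shows the bowls at (330,190), with timer_a in front of them at (326,240). Its round button is near (314,244) and its bar near (337,246). A blue bowl sits at (321,290) on the robot's side. Next I'll measure the positions.

```bash
cat > h.py <<'E'
import numpy as np,cv2,pickle
def ray(f,u,v,z):
    d=f["R"].T@np.array([(u-f["cx"])/f["fx"],(v-f["cy"])/f["fy"],1]);c=-f["R"].T@f["t"]
    return c+d*(z-c[2])/d[2]
def proj(f,X):
    p=f["R"]@np.array(X)+f["t"];return np.array([f["fx"]*p[0]/p[2]+f["cx"],f["fy"]*p[1]/p[2]+f["cy"]])
E
python3 - <<'E'
from h import *
f=pickle.load(open("top.pkl","rb"));g=pickle.load(open("scene.pkl","rb"))
for fr,(x0,y0,x1,y1),n in((f,(295,220,358,262),"t"),(g,(295,213,360,265),"s")):
    c=fr["img"][y0:y1,x0:x1];cv2.imwrite(f"pics/c{n}.png",cv2.resize(c,None,fx=8,fy=8,interpolation=cv2.INTER_CUBIC))
    m=(c.min(2)>185).astype(np.uint8)
    cs,_=cv2.findContours(m,cv2.RETR_EXTERNAL,cv2.CHAIN_APPROX_NONE)
    k=max(cs,key=cv2.contourArea)+np.array([x0,y0]);r=cv2.minAreaRect(k);print(n,r)
    P=np.array([ray(fr,*p,.032) for p in cv2.boxPoints(r)]);print(P.round(4).tolist(),P.mean(0))
    print([np.linalg.norm(P[i]-P[(i+1)%4]).round(4) for i in range(4)])
    s=((c.max(2)<180)&(c.min(2)>90)).astype(np.uint8)
    n_,l,st,ce=cv2.connectedComponentsWithStats(s,connectivity=4)
    for i in range(1,n_):
        if st[i,4]>20:
            u,v=ce[i]+[x0,y0];print("grey",st[i].tolist(),u,v,ray(fr,u,v,.044).round(4))
E
cd pics; python3 -c "
import cv2,numpy as np
a=cv2.imread('ct.png');b=cv2.imread('cs.png');w=max(a.shape[1],b.shape[1])
p=lambda i:cv2.copyMakeBorder(i,0,0,0,w-i.shape[1],0)
cv2.imwrite('c.png',cv2.resize(np.vstack([p(a),p(b)]),None,fx=.79,fy=.79))"
```

```text
t ((325.5721740722656, 240.18284606933594), (45.353206634521484, 29.151447296142578), 5.04245138168335)
[[0.4862, 0.049, 0.032], [0.5677, 0.041, 0.032], [0.5549, -0.0854, 0.032], [0.4736, -0.0766, 0.032]] [ 0.52060295 -0.01798119  0.032     ]
[np.float64(0.0818), np.float64(0.127), np.float64(0.0818), np.float64(0.1263)]
grey [0, 0, 63, 42, 1311] 326.41113653699466 240.83142639206713 [ 0.5174 -0.0198  0.044 ]
grey [16, 6, 27, 11, 62] 320.35483870967744 231.38709677419354 [ 0.544  -0.0034  0.044 ]
grey [35, 7, 13, 11, 31] 338.5483870967742 231.32258064516128 [ 0.5436 -0.054   0.044 ]
grey [14, 19, 10, 10, 54] 313.2962962962963 243.62962962962962 [0.5101 0.0166 0.044 ]
grey [35, 22, 14, 9, 84] 336.54761904761904 245.71428571428572 [ 0.5035 -0.0477  0.044 ]
s ((326.8414306640625, 236.4741973876953), (23.761728286743164, 45.608238220214844), 54.24611282348633)
[[0.5681, 0.0366, 0.032], [0.5517, -0.124, 0.032], [0.4687, -0.0722, 0.032], [0.4892, 0.0782, 0.032]] [ 0.51942682 -0.02033935  0.032     ]
[np.float64(0.1614), np.float64(0.0978), np.float64(0.1518), np.float64(0.0891)]
grey [0, 0, 65, 52, 1652] 329.47518159806293 240.39285714285714 [0.4949 0.0037 0.044 ]
grey [0, 9, 11, 9, 50] 298.44 226.16 [0.6036 0.0035 0.044 ]
grey [24, 26, 8, 5, 23] 322.7391304347826 240.6086956521739 [0.5097 0.0151 0.044 ]
```

View pics/c.png

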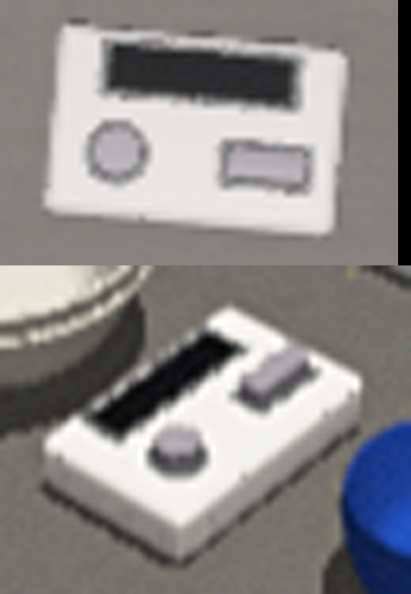

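The round button is at (0.510, 0.017) and the bar at (0.5035, -0.048). Both match the model of the timer, which is yawed -5.7°. I'll move above the round button with the fingers shut.

Request:
arm_command(
  gripper=0,
  rows=[
    [[0.01,-0.0094,0],0.4],
    [[0.03,-0.0283,0],1.2],
    [[0.058,-0.0547,0],2.2],
    [[0.086,-0.081,0],3.3],
    [[0.114,-0.1074,0],4.4],
    [[0.142,-0.1338,0],5.5],
    [[0.17,-0.16,0],6.6],
    [[0.198,-0.1866,0],7.7],
    [[0.226,-0.213,0],8.8],
    [[0.254,-0.239,0],9.9],
    [[0.282,-0.266,0],11],
    [[0.31,-0.292,0],12],
    [[0.338,-0.3185,0],13],
    [[0.366,-0.345,0],14.2],
    [[0.394,-0.371,0],15.3],
    [[0.422,-0.398,0],16.4],
    [[0.45,-0.424,0],17.5],
    [[0.475,-0.4475,0],18.5],
    [[0.492,-0.464,0],19.2],
    [[0.4997,-0.471,0],19.4],
  ],
)

```text
time_s: 1.77
tcp_pos: [0.5103, 0.0201, 0.2384]
tcp_rot: [0.999, -0.049, -0.0, -0.0]
wrist_force: [-0.5, 0.7, 1.3]
finger_gap: 0.0006
grasp_force: 0.0
```

Run:
```python
from rig import bot
from scipy.spatial.transform import Rotation as R
s=bot.get_state();print(s["time_s"],s["tcp_pos"],s["tcp_rot"],s["wrist_force"],s["finger_gap"])
M=R.from_quat(s["tcp_rot"]).as_matrix();print(M.round(4))
for z in(.07,.036):print(M.T@([.510,.017,z]-s["tcp_pos"]))
```

```text
1.7667 [0.51034724 0.02009721 0.2383757 ] [ 9.98794440e-01 -4.90854458e-02 -2.22687505e-04 -4.84977930e-04] [-0.46888792  0.68317444  1.30734944] 0.0005593442725764074
[[ 9.952e-01 -9.810e-02 -4.000e-04]
 [-9.810e-02 -9.952e-01  1.000e-03]
 [-5.000e-04 -9.000e-04 -1.000e+00]]
[4.10357132e-05 3.27577567e-03 1.68372672e-01]
[5.77789724e-05 3.30797112e-03 2.02372653e-01]
```

Request:
arm_command(
  rows=[
    [[0,0,0.01],0],
    [[0,0,0.03],0],
    [[0,0,0.055],0],
    [[0,0,0.08],0],
    [[0,0,0.105],0],
    [[0,0,0.13],0],
    [[0,0,0.15],0],
    [[0,0,0.163],0],
    [[0,0,0.17],0],
    [[0,0,0.17],0],
    [[0,0,0.17],0],
    [[0,0,0.17],0],
  ],
)

```text
time_s: 2.77
tcp_pos: [0.5107, 0.0161, 0.0696]
tcp_rot: [0.999, -0.051, 0.001, 0.0]
wrist_force: [0.2, 0.4, 0.2]
finger_gap: 0.0005
grasp_force: 0.0
```

Run:
```python
from rig import bot,cams
import cv2,numpy as np
s=bot.get_state();print(s["time_s"],s["tcp_pos"],s["wrist_force"])
o=[]
for n,(x,y,X,Y) in(("top",(270,170,390,300)),("scene",(260,130,380,260))):
    o.append(cv2.resize(cams.grab_frame(n)["img"][y:Y,x:X],(400,433),interpolation=cv2.INTER_CUBIC))
cv2.imwrite("pics/above.png",np.hstack(o))
```

```text
2.7667 [0.51066155 0.016059   0.06964872] [0.15945875 0.42909821 0.18718694]
```

View pics/above.png

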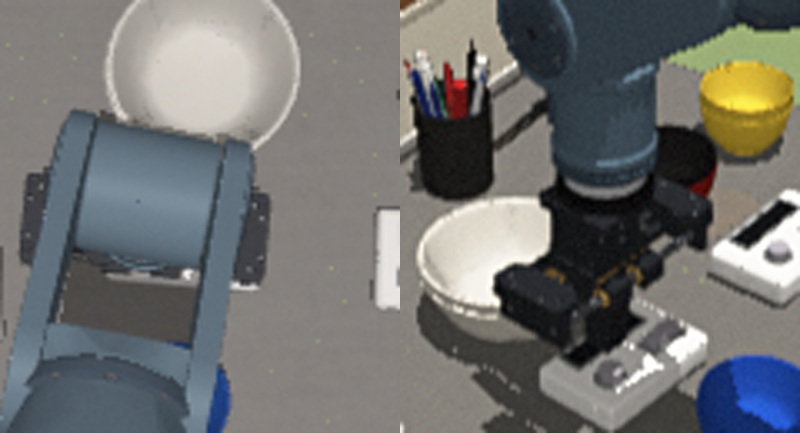

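The fingers are above the round button: the gripper is at (590,320) in the right-hand crop, and the body clears the bowl. Now a slow press.

Request:
arm_command(
  rows=[
    [[0,0,0.005],0],
    [[0,0,0.012],0],
    [[0,0,0.018],0],
    [[0,0,0.022],0],
    [[0,0,0.024],0],
    [[0,0,0.025],0],
    [[0,0,0.026],0],
    [[0,0,0.027],0],
    [[0,0,0.028],0],
    [[0,0,0.029],0],
    [[0,0,0.03],0],
    [[0,0,0.031],0],
    [[0,0,0.0315],0],
    [[0,0,0.0315],0],
    [[0,0,0.0315],0],
  ],
)

```text
time_s: 4.12
tcp_pos: [0.5101, 0.0167, 0.0372]
tcp_rot: [0.999, -0.05, -0.0, -0.0]
wrist_force: [-2.8, 0.6, 3.9]
finger_gap: 0.0005
grasp_force: 2.0
```

The TCP is at z = 37 mm with 3.9 N, so the button is about 7 mm down, as the spring predicts. I'll lift and move over the bar.

Request:
arm_command(
  rows=[
    [[0,0,-0.001],0],
    [[0,0,-0.003],0],
    [[0,0,-0.006],0],
    [[0,0,-0.011],0],
    [[0,0,-0.018],0],
    [[0,0,-0.026],0],
    [[0,0,-0.031],0],
    [[0,0.004,-0.032],0],
    [[0,0.012,-0.032],0],
    [[0,0.024,-0.032],0],
    [[0,0.036,-0.032],0],
    [[0,0.048,-0.032],0],
    [[0,0.058,-0.032],0],
    [[0,0.063,-0.032],0],
    [[0,0.065,-0.032],0],
    [[0,0.065,-0.032],0],
    [[0,0.065,-0.032],0],
    [[0,0.065,-0.032],0],
  ],
)

```text
time_s: 5.62
tcp_pos: [0.5036, -0.0477, 0.0692]
tcp_rot: [0.999, -0.05, -0.0, -0.0]
wrist_force: [-0.1, 0.0, 0.4]
finger_gap: 0.0003
grasp_force: 0.0
```

Run:
```python
from rig import bot,cams
import cv2,numpy as np
s=bot.get_state();print(s["time_s"],s["tcp_pos"],s["wrist_force"])
o=[]
for n,(x,y,X,Y) in(("top",(270,170,390,300)),("scene",(260,130,380,260))):
    o.append(cv2.resize(cams.grab_frame(n)["img"][y:Y,x:X],(400,433),interpolation=cv2.INTER_CUBIC))
cv2.imwrite("pics/above2.png",np.hstack(o))
```

```text
5.6167 [ 0.5035753  -0.04769403  0.06916738] [-0.07785229  0.0296635   0.35815344]
```

View pics/above2.png

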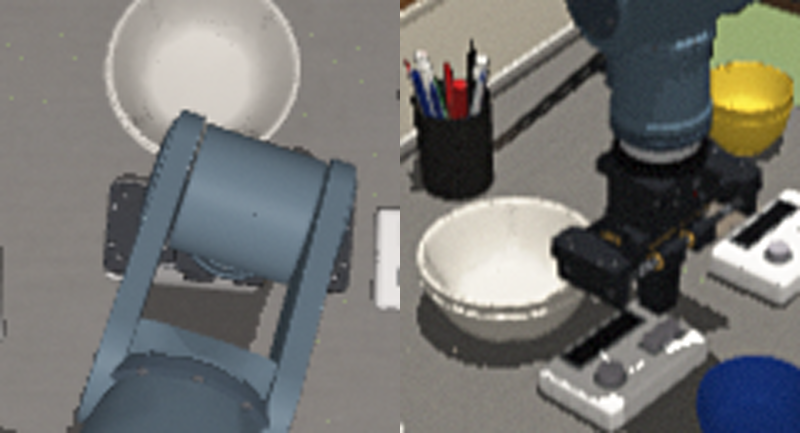

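The timer hasn't moved, with the round button at (610,375) in the right-hand crop, and the fingers are above the bar. I'll press the bar the same way.

Request:
arm_command(
  rows=[
    [[0,0,0.005],0],
    [[0,0,0.012],0],
    [[0,0,0.018],0],
    [[0,0,0.022],0],
    [[0,0,0.024],0],
    [[0,0,0.025],0],
    [[0,0,0.026],0],
    [[0,0,0.027],0],
    [[0,0,0.028],0],
    [[0,0,0.029],0],
    [[0,0,0.03],0],
    [[0,0,0.031],0],
    [[0,0,0.0315],0],
    [[0,0,0.0315],0],
    [[0,0,0.0315],0],
  ],
)

```text
time_s: 6.97
tcp_pos: [0.5036, -0.048, 0.0378]
tcp_rot: [0.999, -0.05, 0.0, -0.0]
wrist_force: [-1.4, 1.0, 3.8]
finger_gap: 0.0003
grasp_force: 1.9
```

The bar is about 6 mm down at 3.8 N. Now I'll withdraw.

Request:
arm_command(
  rows=[
    [[0,0,-0.001],0],
    [[0,0,-0.003],0],
    [[0,0,-0.006],0],
    [[0,0,-0.011],0],
    [[0,0,-0.018],0],
    [[0,0,-0.03],0],
    [[0,0,-0.05],0],
    [[0,0,-0.075],0],
    [[0,0,-0.1],0],
    [[0,0,-0.125],0],
    [[0,0,-0.15],0],
    [[0,0,-0.17],0],
    [[0,0,-0.18],0],
    [[0,0,-0.18],0],
    [[0,0,-0.18],0],
    [[0,0,-0.18],0],
  ],
)

```text
time_s: 8.3
tcp_pos: [0.5028, -0.0478, 0.2163]
tcp_rot: [0.999, -0.05, -0.001, -0.0]
wrist_force: [-0.7, -0.9, -0.2]
finger_gap: 0.0008
grasp_force: 0.0
```

Run:
```python
from rig import bot,cams
import cv2
s=bot.get_state();print(s["time_s"],s["tcp_pos"],s["wrist_force"])
cv2.imwrite("pics/end.png",cams.grab_frame("scene")["img"])
```

```text
8.3 [ 0.50277442 -0.04781412  0.21626732] [-0.68368381 -0.90699861 -0.18123903]
```

View pics/end.png

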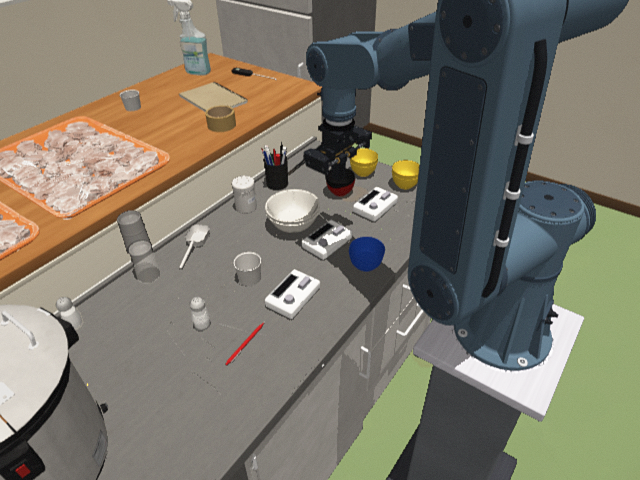

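Everything is where it was: timer_a is still at (327,238), its buttons look up, and the arm is clear. Handing in.

```bash
python3 -c "
from rig import bot
print(bot.close_job())"
```

```text
the job is handed in; nothing more can be done
None
```

I pressed the round clear button and then the start bar on the stoneware bowls' timer, each about 6–7 mm down at about 4 N by the arm's readings. I then withdrew, saw nothing displaced in the final picture, and handed the job in; no verdict came back.

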